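# Feed an old brake pad through the flap of the used-parts box

### The arm

A 7-joint arm with a two-finger parallel gripper is mounted at the origin on the work surface. World frame = base frame: x ahead of the robot, y to its left, z up, the work surface at z = 0. Lengths are in m, angles in rad, forces in N, time in s.
With the tool pointing down it reaches from about 0.425 to 0.825 m from the base axis. Payload 3.6 kg.
Tool frame: the origin (TCP) lies at the very end of the fingers, on their centre line; the grasp point (between the pads) lies 19 mm behind it (manip.tcp_to_grasp is the distance from the TCP to the grasp point, in m); z points along the fingers, x is the direction in which the jaws open and shut, and the axes are right-handed (so a half turn about z gives the same grasp; the last joint's range is limited). The gripper opens to 93 mm and grips with 3 to 60 N. Pads are 15 mm wide; open, the fingers measure 128 mm over their backs; the gripper's body (75 mm by 188 mm) begins 65 mm behind the grasp point.
Start: joints at [-0.026, 0.615, -0.013, 1.423, 0.008, 1.103, -0.04], TCP at [0.65, 0, 0.219] pointing down, gripper open.
Joint ranges: [-3.12, 3.12], [-0.3, 2.06], [-1.34, 1.32], [0.26, 2.42], [-1.36, 4.5], [0.01, 1.98], [-2.84, 2.84]. Speed limits (rad/s): [2.79, 2.79, 3.14, 3.14, 3.14, 3.14, 3.14].

### API

Orientations are given as a unit quaternion [w, x, y, z].
In Python, from workcell import manip gives the robot as it stands.
- The arm moves only by the tool drive_tool, never from a script. Its argument "steps" is a list of rows, each an object of numbers: "tx", "ty", "tz": the shift along the tool's x, y, z in m; "wx", "wy", "wz": the turn, a rotation vector about the tool's x, y, z in degrees; "fingers": the closure, from -1 (fully open) to 1 (shut). A call has 1 to 12 rows; each row is the pose to reach, as a shift and turn from the pose commanded when the call began, along the tool's axes at that moment; what a row does not reach only later rows make up. A row lasts 1/10 s, in which the tool goes at most 50 mm and 8.59 degrees, less where a joint would pass 70% of its speed; a pose out of reach is approached as far as the arm can. A call with a gripper value outside its range is refused whole. The fingers move at their own pace and stop on an object; "force" is the grip in N (left out, the last holds). Time passes only in rows, so rows that repeat a pose let the fingers close. It gives the time, the measured TCP pose, the force and the opening at its end, in the units of the state.
- manip.read_state(): the state, without advancing time (a new reading comes with each control period).
- manip.camera(name): name is "scene" or "side" or "wrist"; returns (picture, depth): 420x560x3 uint8, red, green, blue; 420x560 float32, m along the optical axis (not along the pixel's ray), 0 where there is no reading.
- manip.get_calibration(name): a dict with "fx", "fy", "cx", "cy" (pixels), "k1" (the pictures are not rectified: a ray, as slopes to the right and down, at radius r is drawn at 1 + k1 r^2 times it, then the intrinsics apply), "R" (3x3) and "t" (3): a world point X has camera coordinates R X + t. Camera axes: x right, y down, z forward; pixel columns grow to the right and rows downward; lengths in m; the calibration is good to about 2 mm. A picture is of the moment at which its call begins: read the wrist's pose just before it. get_calibration takes no time and is no camera call; for the wrist camera it gives the pose at the moment of the call.
- manip.close_job(): hands the job in, once; it reports no verdict.
Trained networks look in the newest picture that a camera, given by its name, has taken for a name from the list of things; names that differ only in an ending like _2 or _b are one class to them, and where a whole thing is asked for, a point or a joint stands for the part that bears it (a point fixed in the world has none). Each returns a list of dicts, best first, with "conf" (0 to 1); they miss things now and then, are a little off and sometimes report something else, mostly with a low value. They report only what shows in the picture. A call takes as long as a camera call. They do not tell look-alikes from the thing itself.
- manip.spot_in(label, camera): "point" ([x, y, z] in m, in the coordinates of the camera as it stood for that picture, good to about 4 mm: the middle of the surface that is visible of it).
- manip.spot_point(label, camera): "point" ([x, y, z] in m, in the coordinates of the camera as it stood for that picture, good to about 4 mm: a listed point, or the origin of a listed thing).
The state is a dict: "clock": time; "joints": joint angles; "dq": joint speeds; "tau": joint torques, N m; "eef_pos": TCP position; "orientation": TCP orientation; "ft_force": force on the tool from outside, world axes, zero at the start; "ft_torque": the same for the moment, N m; "gripper_width": opening from 0.0 (shut) to 1.0 (fully open).
Only numpy, scipy, OpenCV 4.12 (cv2) and the standard library are available. Lean on these libraries where they do the work, as an engineer would, in place of code of your own. Each camera call takes 0.05 s, during which the arm holds its last target.

### The job

With the fingertips, push the old brake pad that lies on the infeed shelf of the blue drop box through the box's hanging flap, far enough that it drops inside, then draw the fingers back out so that the flap swings shut. Slide the pad only, never lift it off the shelf, and leave everything else on the bench where it is.

Things in the scene. Friction and masses are not known exactly. Their poses are not given: they have to be found in the camera images.
- drop_box: blue sheet-steel drop box, bolted to the bench (stands elsewhere and turned differently each time). Origin: on the bench under the middle of the flap; x points level INTO the box through the flap, y along the flap's width, z up. In this frame (mm): housing x 0 to 200, y -109 to 109 (foot flanges to 137), roof top z 229 with a clear pane; floor z 6; front wall 4 thick
- shelf_end (a point): middle of the outer (open) end of the infeed shelf, on its top: box frame (-165, 0, 115) mm. The shelf is a flat metal sheet, y -92 to 92, top at z 115; its two long sides have upturned edges 4 mm thick at y +-94, 15 mm high, from x -165 to 0. Both its ends are open, without a lip
- shelf_drop (a point): middle of the shelf's inner edge, on its top: box frame (30, 0, 115) mm, that is 30 mm past the flap. From it a metal chute slopes down at 50 degrees to the floor of the box, so a part whose centre is pushed 15 mm or more past this edge tips over it and slides down inside, by itself once the fingers let go of it
- door_top (a point): middle of the lower edge of the fixed header over the doorway: box frame (0, 0, 205) mm. The doorway in the front wall is 186 mm wide (y -93 to 93) and 90 mm high, from the shelf's top up to here; the front wall goes on to the roof above
- flap (a joint): angle (rad) of the loose steel flap that hangs in the doorway: 0 = hanging shut, grows as its lower edge swings into the box, stop at 1.35. It opens inwards only, has no latch or spring, weighs 180 g and falls shut by itself within a second once nothing props it. 174 mm wide, 85 mm long; hinge line along y at x 4, z 203 mm in the box frame
- flap_edge (a point): middle of the flap's lower edge; with the flap shut it hangs 3 mm above the infeed shelf
- old_pad: the old brake pad: rusty brown steel back plate, dark grey lining on top; 130 (its y) x 50 (its x) x 18 mm high, 0.2 to 0.45 kg. Back plate 6 mm thick, 108 mm along y, plus a 24 mm wide ear at each end; lining 47 x 96 mm. Lies flat, lining up, on the shelf before the flap, long side roughly along the flap, up to 25 degrees askew. Origin: centre of its underside
- pad_center (a point): centre of the old brake pad, 9 mm above its underside
- new_pad: a new brake pad, light grey back, tan lining, 130 x 50 x 18 mm, lying on the bench to be kept; origin under its centre
- wire_brush: wire brush with a straight wooden back, 200 x 26 x 28 mm, lying beside the box; origin under its centre, x along it
- socket: dark impact socket standing upright, diameter 28, height 45 mm; origin under its centre
- screwdriver: screwdriver with an orange handle, 220 mm long, 26 mm high, lying; origin under its middle
- paint_brush: flat paint brush with a wooden handle, 210 x 42 x 20 mm, lying; origin under its middle
- wrench: steel wrench, 200 x 38 x 8 mm, lying; origin under its middle
- tin: yellow and white tin, diameter 104, height 108 mm, standing; origin under its centre
- caliper: grey cast brake caliper, 85 x 190 x 71 mm, lying; origin under its centre
Mind the look-alikes: they are no part of the job. What is shaped like the old_pad but orange or red is not meant.

How it is judged:
By the outcome, as a careful person would: the job done as asked, in the order asked, and still so for the second after the job is handed in, with the robot touching nothing.
It also fails if it takes over 42 s, if anything falls off the work surface, if the arm or the gripper's body presses on something with over 40 N, if the wrist force passes 120 N, or if a joint passes its speed limit or range.

## Working session

There is one attempt and no reset: what is moved stays moved. The work goes in short steps, Python scripts to look and compute and a tool call to move; the robot and the scene stay as the last step left them, time stands still between calls to the robot, and variables do not carry over. Pictures are saved under pics/ and viewed, and the job is handed in when it is done.

Besides the shell and the picture viewer there is one more tool, called after "Emit:" as name(argument=value, ...) on one line, values as JSON. drive_tool: Moves the arm, as the interface text tells. Its arguments: {"type":"object","properties":{"steps":{"type":"array"},"force":{"type":"number"}},"required":["steps"]}

```bash
mkdir -p pics; ls; cat > h.py <<'E'
import numpy as np, cv2
from workcell import manip
def save(n,im): cv2.imwrite(f'pics/{n}.png',im[:,:,::-1])
def toworld(p,c):
    R=np.array(c['R']);t=np.array(c['t']); return R.T@(np.array(p)-t)
def px2w(u,v,d,c):
    K=np.array([[c['fx'],0,c['cx']],[0,c['fy'],c['cy']],[0,0,1.]])
    q=cv2.undistortPoints(np.array([[[u,v]]],float),K,np.array([c['k1'],0,0,0.]))[0,0]
    return toworld([q[0]*d,q[1]*d,d],c)
def w2px(X,c):
    p=np.array(c['R'])@np.array(X)+np.array(c['t']); a=p[:2]/p[2]; r2=a@a; a=a*(1+c['k1']*r2)
    return np.array([c['fx']*a[0]+c['cx'],c['fy']*a[1]+c['cy']])
E
python3 - <<'E'
from h import *
for n in ['scene','side','wrist']:
    c=manip.get_calibration(n); im,d=manip.camera(n); save(n+'0',im); np.save(n+'0.npy',d)
    print(n, np.round(-np.array(c['R']).T@np.array(c['t']),3))
    for l in ['shelf_end','shelf_drop','door_top','flap_edge','pad_center','old_pad','drop_box']:
        for r in manip.spot_point(l,n)[:3]: print(l,round(r['conf'],2),np.round(toworld(r['point'],c),4), np.round(w2px(toworld(r['point'],c),c)))
print(manip.read_state())
E
```

```text
pics
scene [ 1.045 -0.642  1.032]
shelf_end 0.71 [0.5491 0.087  0.1173] [311. 216.]
door_top 0.76 [ 0.5803 -0.0763  0.2067] [278. 235.]
flap_edge 0.31 [ 0.5783 -0.0752  0.2088] [278. 234.]
pad_center 0.92 [0.5563 0.0093 0.1252] [293. 233.]
pad_center 0.79 [ 0.3138 -0.3655  0.007 ] [108. 306.]
pad_center 0.77 [0.1641 0.3024 0.0097] [255. 144.]
old_pad 0.83 [ 3.400e-01 -1.275e-01  2.000e-04] [192. 254.]
old_pad 0.81 [0.5527 0.0095 0.1186] [292. 234.]
old_pad 0.67 [ 5.767e-01 -3.905e-01  5.000e-04] [176. 387.]
side [-0.26   0.717  0.679]
shelf_end 0.73 [0.5478 0.0895 0.1181] [242. 211.]
shelf_end 0.17 [0.5565 0.0143 0.1147] [262. 202.]
shelf_drop 0.97 [ 0.5796 -0.1033  0.1193] [287. 185.]
door_top 0.69 [ 0.5776 -0.0745  0.2083] [281. 159.]
flap_edge 0.57 [ 0.5796 -0.0796  0.1186] [281. 188.]
flap_edge 0.17 [ 0.5807 -0.1045  0.1198] [288. 185.]
pad_center 0.92 [ 0.3404 -0.1268  0.0071] [355. 249.]
pad_center 0.87 [0.1644 0.3027 0.0074] [285. 373.]
pad_center 0.73 [0.555  0.0154 0.1249] [262. 199.]
old_pad 0.9 [0.5568 0.0139 0.1164] [262. 201.]
old_pad 0.84 [0.1603 0.3058 0.0055] [285. 37
[... 707 characters left out ...]
ock': 1.2, 'joints': array([-0.02649457,  0.61488135, -0.01258892,  1.42337773,  0.00806876,
        1.10340755, -0.04041047]), 'dq': array([ 0.00071419,  0.00229747, -0.00076237, -0.00075102,  0.00071666,
       -0.00097963, -0.00032715]), 'tau': array([-5.93281147e-04, -4.58828437e+01,  2.08679689e-01, -1.66030848e+01,
       -6.11179182e-02,  1.34306369e-02,  1.11174771e-05]), 'eef_pos': array([6.49979461e-01, 2.34219562e-05, 2.18659757e-01]), 'orientation': array([-2.88366098e-05,  1.00000000e+00,  1.55001139e-06, -1.28413184e-05]), 'ft_force': array([-0.03686457,  0.37731833, -0.42545413]), 'ft_torque': array([-0.00289769,  0.02171616, -0.03896981]), 'gripper_width': 1.0016167820884283}
```

View pics/scene0.png

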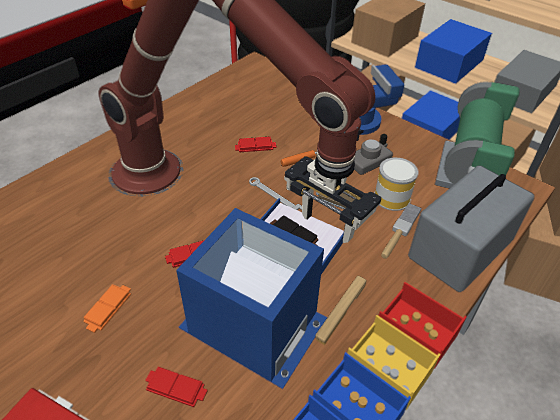

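View pics/side0.png

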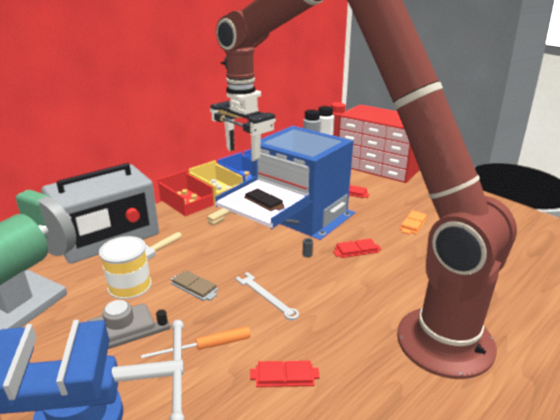

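View pics/wrist0.png

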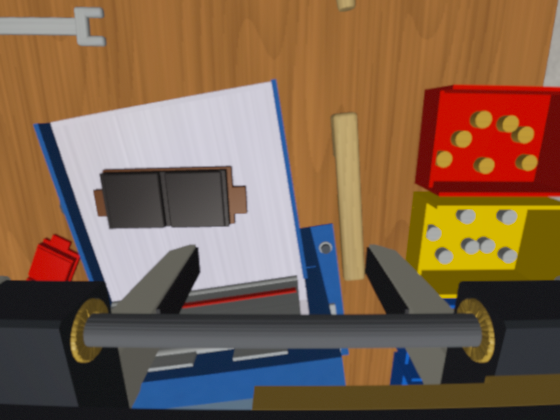

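The old pad is the brown and black one on the white shelf at wrist (170,198), scene (293,233) and side (262,200). The red and orange ones at scene (255,144), (185,252), (108,306) and (176,387) are look-alikes lying on the bench. Next I confirm this with a crop and measure the yaws.

```bash
python3 - <<'E'
from h import *
c=manip.get_calibration('wrist'); im=cv2.imread('pics/wrist0.png'); d=np.load('wrist0.npy')
cv2.imwrite('pics/crop.png',cv2.resize(im[70:320,20:360],None,fx=2.3,fy=2.3,interpolation=cv2.INTER_CUBIC))
K=[]
H,W=d.shape
P=np.zeros((H,W,3))
K=np.array([[c['fx'],0,c['cx']],[0,c['fy'],c['cy']],[0,0,1.]])
uu,vv=np.meshgrid(np.arange(W),np.arange(H))
q=cv2.undistortPoints(np.stack([uu,vv],-1).reshape(-1,1,2).astype(float),K,np.array([c['k1'],0,0,0.])).reshape(H,W,2)
X=np.dstack([q*d[...,None],d])-np.array(c['t']); X=X@np.array(c['R'])
z=X[...,2]
shelf=(abs(z-.115)<.006)&(d>0)&(X[...,1]>-.06)
g=im.sum(2)
sh=shelf&(g>450); print('shelf z',np.median(z[sh]),sh.sum())
pts=X[sh][:,:2].astype(np.float32); print('shelf rect',cv2.minAreaRect(pts*1000))
pd=(abs(z-.133)<.006)&(g<200)&(uu>90)&(uu<250)&(vv>150)&(vv<245)
print('lining z',np.median(z[pd]),cv2.minAreaRect((X[pd][:,:2]*1000).astype(np.float32)))
m=(abs(z-.127)<.014)&(g<330)&(uu>85)&(uu<255)&(vv>150)&(vv<245)
print('pad',cv2.minAreaRect((X[m][:,:2]*1000).astype(np.float32)),m.sum())
for a,b in [((273,84),(299,280)),((50,126),(275,83)),((41,127),(95,290))]:
    A=X[a[1],a[0]];B=X[b[1],b[0]]; print(A,B,np.degrees(np.arctan2(B[1]-A[1],B[0]-A[0])))
E
```

```text
shelf z 0.11478614918565769 27034
shelf rect ((562.4598999023438, 7.327301025390625), (185.8922576904297, 164.1141357421875), 8.998330116271973)
lining z 0.13249530325477177 ((554.214111328125, 12.682945251464844), (101.38577270507812, 45.87798309326172), 1.8023120164871216)
pad ((543.605712890625, 10.363758087158203), (150.3268280029297, 62.74721145629883), 9.99359130859375) 8145
[0.64244777 0.09970018 0.12987934] [ 0.6649884  -0.07010219  0.11394174] -82.43840838709454
[0.45970552 0.07014757 0.11677327] [0.64390832 0.10047905 0.12893304] 9.350613411903952
[0.45963578 0.06981566 0.12727152] [0.60090809 0.03520403 0.31119751] -13.7662668251358
```

View pics/crop.png

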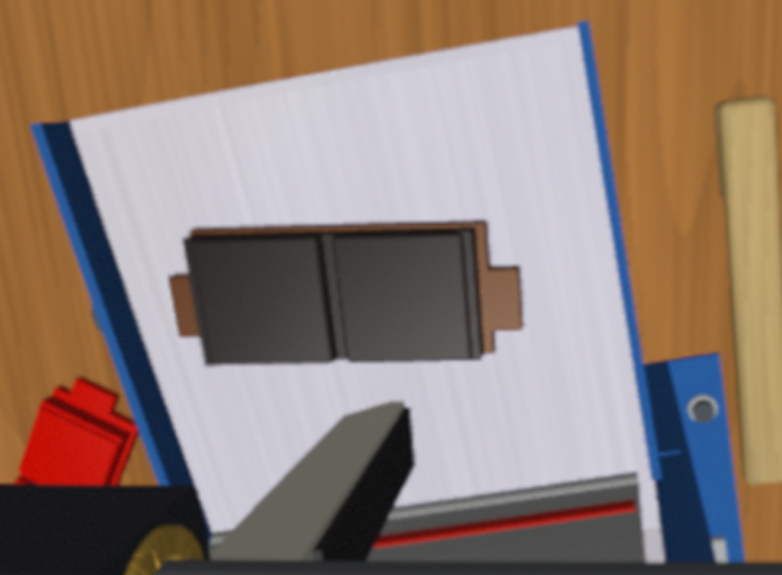

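The crop confirms it: brown plate with dark lining, on the shelf. Box yaw is about 9°, and the pad is 7° askew. I'll move to a staging point outside the shelf and start the tilt.

Emit:
drive_tool(steps=[{"tz": -0.05},{"tx": -0.03,"ty": -0.04,"tz": -0.08,"wz": -5,"fingers": -0.3},{"tx": -0.06,"ty": -0.08,"tz": -0.1,"wz": -9,"fingers": -0.3},{"tx": -0.09,"ty": -0.12,"tz": -0.1,"wz": -9,"fingers": -0.3},{"tx": -0.1,"ty": -0.16,"tz": -0.1,"wz": -9,"fingers": -0.3},{"tx": -0.1,"ty": -0.16,"tz": -0.1,"wz": -9,"fingers": -0.3}])

```text
validation failed for argument at $.st...
```

```bash
python3 - <<'E'
from h import *
s=manip.read_state(); print(np.round(s['joints'],4).tolist(),np.round(s['eef_pos'],4).tolist(),np.round(s['orientation'],5).tolist(),s['gripper_width'])
E
```

```text
[-0.0265, 0.6149, -0.0126, 1.4234, 0.0081, 1.1034, -0.0404] [0.65, 0.0, 0.2187] [-3e-05, 1.0, 0.0, -1e-05] 1.0016167820884283
```

Emit:
drive_tool(steps=[{"tx": 0,"ty": 0,"tz": -0.05,"wx": 0,"wy": 0,"wz": 0,"fingers": -1},{"tx": -0.03,"ty": -0.04,"tz": -0.08,"wx": 0,"wy": 0,"wz": -5,"fingers": -0.3},{"tx": -0.06,"ty": -0.08,"tz": -0.1,"wx": 0,"wy": 0,"wz": -9,"fingers": -0.3},{"tx": -0.09,"ty": -0.12,"tz": -0.1,"wx": 0,"wy": 0,"wz": -9,"fingers": -0.3},{"tx": -0.1,"ty": -0.16,"tz": -0.1,"wx": 0,"wy": 0,"wz": -9,"fingers": -0.3},{"tx": -0.1,"ty": -0.16,"tz": -0.1,"wx": 0,"wy": 0,"wz": -9,"fingers": -0.3}])

```text
clock: 1.8
eef_pos: [0.5463, 0.1698, 0.3198]
orientation: [-0.004, 0.996, 0.086, -0.0]
ft_force: [-0.3, -0.1, 0.3]
gripper_width: 0.661
```

```bash
cat > st.py <<'E'
from h import *
s=manip.read_state(); print(s['clock'],np.round(s['joints'],4).tolist(),np.round(s['eef_pos'],4).tolist(),np.round(s['orientation'],5).tolist(),s['gripper_width'],np.round(s['ft_force'],1))
from scipy.spatial.transform import Rotation as Ro
w,x,y,z=s['orientation']; R=Ro.from_quat([x,y,z,w]).as_matrix()
ps=np.radians(9); B=np.array([[np.sin(ps),np.cos(ps),0],[-np.cos(ps),np.sin(ps),0],[0,0,1]])
O=np.array([.577,-.075,0])
print('tcp in box mm',np.round(B.T@(s['eef_pos']-O)*1000,1)); print('tool axes in box\n',np.round(B.T@R,3))
E
python3 st.py
```

```text
1.8 [-0.2758, 0.412, -0.092, 1.4919, 0.0315, 1.2376, -0.1987] [0.5463, 0.1698, 0.3198] [-0.00362, 0.99631, 0.08575, -6e-05] 0.6606352485697219 [-0.3 -0.1  0.3]
tcp in box mm [-246.6    7.9  319.8]
tool axes in box
 [[-0.015  1.    -0.007]
 [ 1.     0.015  0.   ]
 [ 0.    -0.007 -1.   ]]
```

Emit:
drive_tool(steps=[{"tx": 0,"ty": 0,"tz": 0,"wx": -8,"wy": 0,"wz": 0,"fingers": -0.3},{"tx": 0,"ty": 0,"tz": 0,"wx": -16,"wy": 0,"wz": 0,"fingers": -0.3},{"tx": 0,"ty": 0,"tz": 0,"wx": -24,"wy": 0,"wz": 0,"fingers": -0.3},{"tx": 0,"ty": 0,"tz": 0,"wx": -32,"wy": 0,"wz": 0,"fingers": -0.3},{"tx": 0,"ty": 0,"tz": 0,"wx": -40,"wy": 0,"wz": 0,"fingers": -0.3},{"tx": 0,"ty": 0,"tz": 0,"wx": -40,"wy": 0,"wz": 0,"fingers": -0.3}])

```text
clock: 2.4
eef_pos: [0.548, 0.1653, 0.3145]
orientation: [0.341, 0.936, 0.08, 0.025]
ft_force: [-0.8, 1.1, 0.1]
gripper_width: 0.651
```

```bash
python3 st.py
```

```text
2.4 [-0.6968, 0.5709, 0.0747, 1.4473, 0.5716, 1.4965, -0.6113] [0.548, 0.1653, 0.3145] [0.34098, 0.93637, 0.07953, 0.02468] 0.6507299000666054 [-0.8  1.1  0.1]
tcp in box mm [-241.9    8.9  314.5]
tool axes in box
 [[-0.009  0.766  0.643]
 [ 1.     0.012 -0.   ]
 [-0.008  0.642 -0.766]]
```

Emit:
drive_tool(steps=[{"tx": 0,"ty": 0,"tz": 0,"wx": -7,"wy": 0,"wz": 0,"fingers": -0.3},{"tx": 0,"ty": 0,"tz": 0,"wx": -14,"wy": 0,"wz": 0,"fingers": -0.3},{"tx": 0,"ty": 0,"tz": 0,"wx": -20,"wy": 0,"wz": 0,"fingers": -0.3},{"tx": 0,"ty": 0,"tz": 0,"wx": -20,"wy": 0,"wz": 0,"fingers": -0.3},{"tx": 0,"ty": 0,"tz": 0,"wx": -20,"wy": 0,"wz": 0,"fingers": -0.3}])

```text
clock: 2.9
eef_pos: [0.5505, 0.1587, 0.3192]
orientation: [0.497, 0.864, 0.067, 0.039]
ft_force: [0.6, -0.2, 0.4]
gripper_width: 0.649
```

```bash
python3 st.py; python3 - <<'E'
from h import *
for n in ['scene','side']:
    im,d=manip.camera(n); save(n+'1',im)
E
```

```text
2.9 [-0.8238, 0.6975, 0.1586, 1.4479, 0.7555, 1.6406, -0.7234] [0.5505, 0.1587, 0.3192] [0.49744, 0.86405, 0.06676, 0.03885] 0.6488240492346881 [ 0.6 -0.2  0.4]
tcp in box mm [-234.9   10.4  319.2]
tool axes in box
 [[ 0.002  0.502  0.865]
 [ 1.    -0.002 -0.002]
 [ 0.001  0.865 -0.502]]
```

View pics/side1.png

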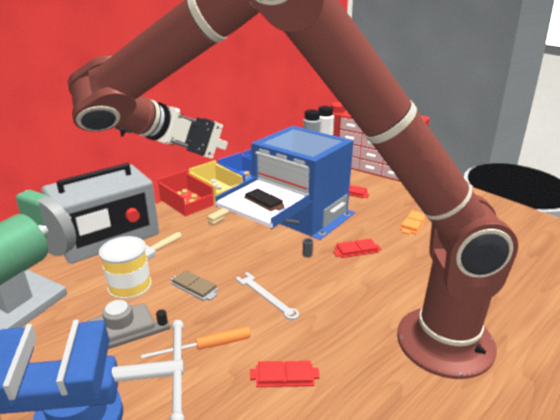

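View pics/scene1.png

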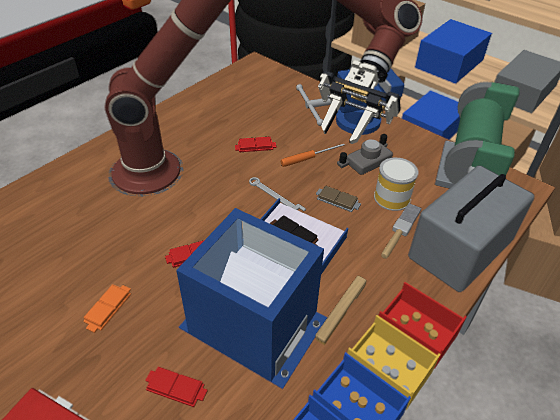

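Emit:
drive_tool(steps=[{"tx": -0.004,"ty": -0.024,"tz": 0.03,"wx": 1,"wy": 0,"wz": 0,"fingers": -0.3},{"tx": -0.008,"ty": -0.048,"tz": 0.06,"wx": 2,"wy": 0,"wz": 0,"fingers": -0.3},{"tx": -0.013,"ty": -0.073,"tz": 0.09,"wx": 3,"wy": 0,"wz": 0,"fingers": -0.3},{"tx": -0.017,"ty": -0.097,"tz": 0.12,"wx": 3,"wy": 0,"wz": 0,"fingers": -0.3},{"tx": -0.017,"ty": -0.097,"tz": 0.12,"wx": 3,"wy": 0,"wz": 0,"fingers": -0.3},{"tx": -0.017,"ty": -0.097,"tz": 0.12,"wx": 3,"wy": 0,"wz": 0,"fingers": -0.3}])

```text
clock: 3.6
eef_pos: [0.5428, 0.1022, 0.1763]
orientation: [0.475, 0.876, 0.068, 0.038]
ft_force: [1.4, 0.3, 1.0]
gripper_width: 0.649
```

```bash
python3 st.py; python3 - <<'E'
from h import *
for n in ['side','wrist','scene']:
    c=manip.get_calibration(n);im,d=manip.camera(n); save(n+'2',im)
    for l in ['shelf_end','flap_edge','pad_center','door_top']:
        for r in manip.spot_point(l,n)[:2]: print(n,l,round(r['conf'],2),np.round(toworld(r['point'],c),4))
E
```

```text
3.6 [-0.7538, 0.7944, 0.1482, 1.6918, 0.7732, 1.3221, -0.9317] [0.5428, 0.1022, 0.1763] [0.47528, 0.8764, 0.06772, 0.038] 0.649361358360687 [1.4 0.3 1. ]
tcp in box mm [-180.3   -6.   176.3]
tool axes in box
 [[ 0.002  0.545  0.838]
 [ 1.    -0.003 -0.   ]
 [ 0.002  0.838 -0.545]]
side shelf_end 0.79 [0.5466 0.0888 0.1202]
side flap_edge 0.84 [ 0.5757 -0.0774  0.1191]
side flap_edge 0.53 [ 0.5782 -0.0768  0.0016]
side pad_center 0.89 [ 0.3383 -0.1305  0.0085]
side pad_center 0.89 [ 0.3082 -0.3608  0.0106]
side door_top 0.9 [ 0.5786 -0.0727  0.2065]
wrist shelf_end 0.65 [0.5514 0.0903 0.1184]
wrist flap_edge 0.78 [ 0.5802 -0.0775  0.1195]
wrist flap_edge 0.62 [0.5466 0.0903 0.1158]
wrist pad_center 0.85 [ 0.3124 -0.3691  0.0106]
wrist pad_center 0.8 [ 0.3372 -0.1295  0.0048]
wrist door_top 0.93 [ 0.5789 -0.0754  0.2062]
wrist door_top 0.25 [0.5528 0.0094 0.1141]
scene shelf_end 0.65 [0.549  0.0878 0.1162]
scene shelf_end 0.24 [0.5546 0.0097 0.1217]
scene pad_center 0.75 [0.5576 0.0116 0.1227]
scene pad_center 0.74 [ 0.3126 -0.3691  0.0101]
scene door_top 0.58 [ 0.5826 -0.0772  0.2108]
scene door_top 0.23 [0.7016 0.2825 0.0042]
```

View pics/side2.png

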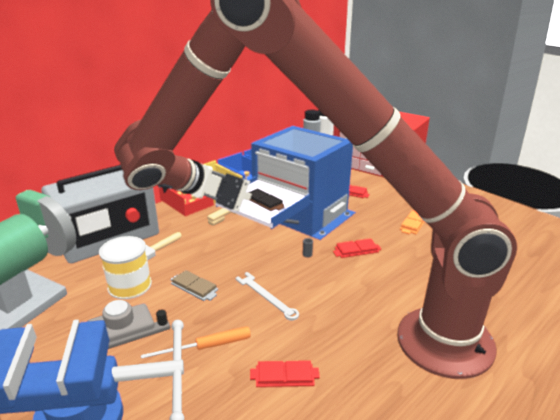

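View pics/wrist2.png

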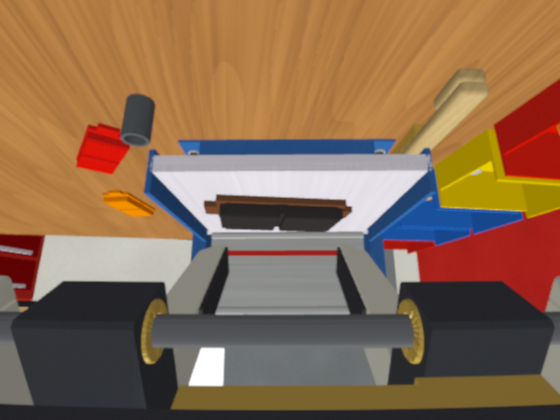

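Emit:
drive_tool(steps=[{"tx": 0,"ty": -0.013,"tz": 0.026,"wx": 0,"wy": 0,"wz": 0,"fingers": -0.3},{"tx": 0,"ty": -0.022,"tz": 0.045,"wx": 0,"wy": 0,"wz": 0,"fingers": -0.3},{"tx": 0,"ty": -0.027,"tz": 0.053,"wx": 0,"wy": 0,"wz": 0,"fingers": -0.3},{"tx": 0,"ty": -0.027,"tz": 0.053,"wx": 0,"wy": 0,"wz": 0,"fingers": -0.3},{"tx": 0,"ty": -0.027,"tz": 0.053,"wx": 0,"wy": 0,"wz": 0,"fingers": -0.3}])

```text
clock: 4.85
eef_pos: [0.5468, 0.074, 0.1232]
orientation: [0.475, 0.876, 0.069, 0.038]
ft_force: [0.5, 0.8, 0.3]
gripper_width: 0.65
```

```bash
python3 st.py; python3 - <<'E'
from h import *
for n in ['side','wrist']:
    im,d=manip.camera(n); save(n+'3',im)
    if n=='side': cv2.imwrite('pics/side3c.png',cv2.resize(im[90:270,120:380,::-1],None,fx=3,fy=3,interpolation=cv2.INTER_CUBIC))
E
```

```text
4.85 [-0.7217, 0.8625, 0.1601, 1.7499, 0.814, 1.2084, -1.0027] [0.5468, 0.074, 0.1232] [0.47519, 0.87635, 0.06914, 0.03784] 0.6499423117474987 [0.5 0.8 0.3]
tcp in box mm [-151.8   -6.5  123.2]
tool axes in box
 [[-0.001  0.546  0.838]
 [ 1.    -0.     0.001]
 [ 0.001  0.838 -0.546]]
```

View pics/side3c.png

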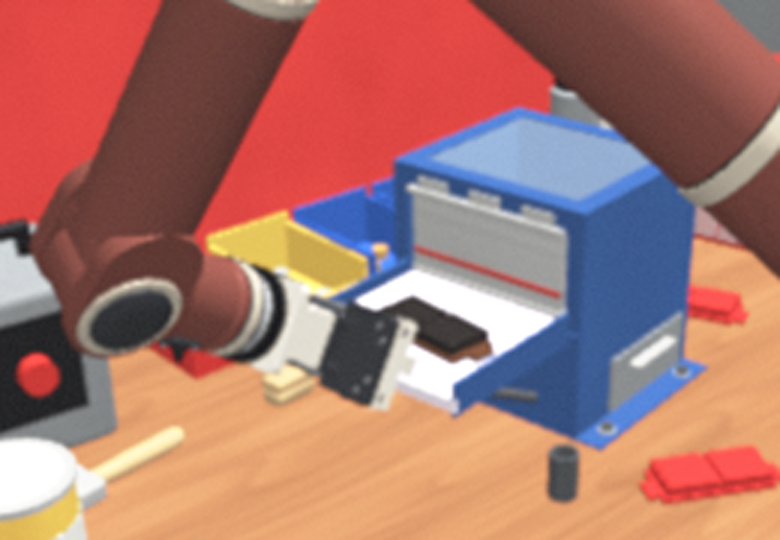

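View pics/wrist3.png

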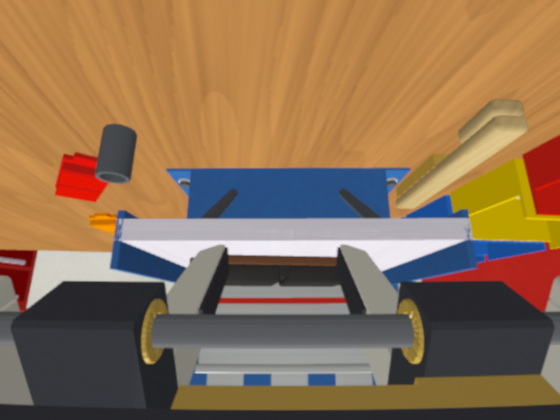

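```bash
python3 - <<'E'
from h import *
c=manip.get_calibration('side'); im,d=manip.camera('side')
ps=np.radians(9.5); B=np.array([[np.sin(ps),np.cos(ps),0],[-np.cos(ps),np.sin(ps),0],[0,0,1]]);O=np.array([.578,-.0755,0])
for u,v in [(244,222),(245,224),(247,220),(256,202),(252,212),(229,219),(271,225),(240,195)]:
    print(u,v,np.round(B.T@(px2w(u,v,float(d[v,u]),c)-O)*1000))
E
```

```text
244 222 [-268. -100.  167.]
245 224 [-264. -100.  160.]
247 220 [-254.  -97.  165.]
256 202 [-218.  -94.  195.]
252 212 [-231.  -92.  174.]
229 219 [-262.  -48.  154.]
271 225 [-164.  -95.  109.]
240 195 [-229.  -55.  206.]
```

Emit:
drive_tool(steps=[{"tx": 0,"ty": 0.0076,"tz": 0.0117,"wx": 0,"wy": 0,"wz": 0,"fingers": -0.3},{"tx": 0,"ty": 0.0153,"tz": 0.0235,"wx": 0,"wy": 0,"wz": 0,"fingers": -0.3},{"tx": 0,"ty": 0.0218,"tz": 0.0335,"wx": 0,"wy": 0,"wz": 0,"fingers": -0.3},{"tx": 0,"ty": 0.0284,"tz": 0.0436,"wx": 0,"wy": 0,"wz": 0,"fingers": -0.3},{"tx": 0,"ty": 0.0349,"tz": 0.0536,"wx": 0,"wy": 0,"wz": 0,"fingers": -0.3},{"tx": 0,"ty": 0.0415,"tz": 0.0637,"wx": 0,"wy": 0,"wz": 0,"fingers": -0.3},{"tx": 0,"ty": 0.0459,"tz": 0.0704,"wx": 0,"wy": 0,"wz": 0,"fingers": -0.3},{"tx": 0,"ty": 0.0459,"tz": 0.0704,"wx": 0,"wy": 0,"wz": 0,"fingers": -0.3}])

```text
clock: 5.8
eef_pos: [0.5593, -0.0121, 0.1237]
orientation: [0.477, 0.876, 0.068, 0.037]
ft_force: [0.1, -0.1, 0.6]
gripper_width: 0.643
```

```bash
python3 st.py; python3 - <<'E'
from h import *
for n in ['side','wrist']:
    im,d=manip.camera(n); save(n+'4',im)
    if n=='side': cv2.imwrite('pics/side4c.png',cv2.resize(im[90:270,120:380,::-1],None,fx=3,fy=3,interpolation=cv2.INTER_CUBIC))
E
```

```text
5.8 [-0.6204, 0.8398, 0.2096, 1.8424, 0.9165, 1.0855, -1.0052] [0.5593, -0.0121, 0.1237] [0.47655, 0.87577, 0.06775, 0.0366] 0.6433843506387752 [ 0.1 -0.1  0.6]
tcp in box mm [-64.9  -7.6 123.7]
tool axes in box
 [[ 0.003  0.543  0.84 ]
 [ 1.    -0.001 -0.003]
 [-0.     0.84  -0.543]]
```

View pics/side4c.png

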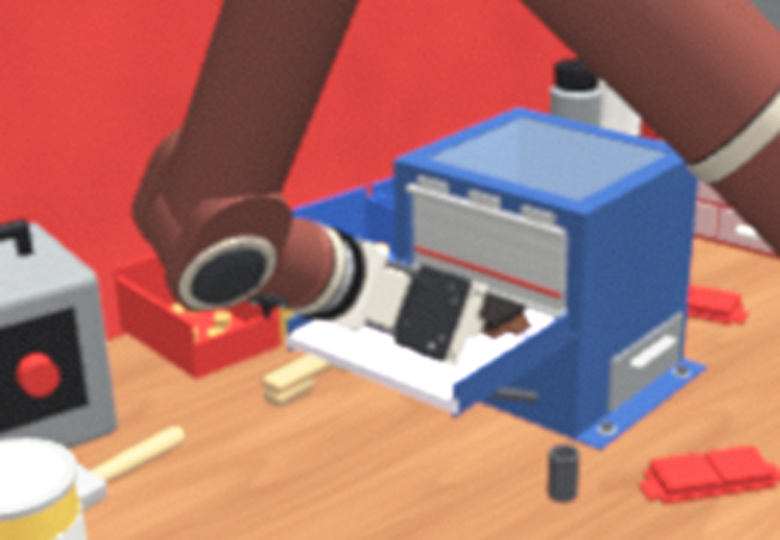

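View pics/wrist4.png

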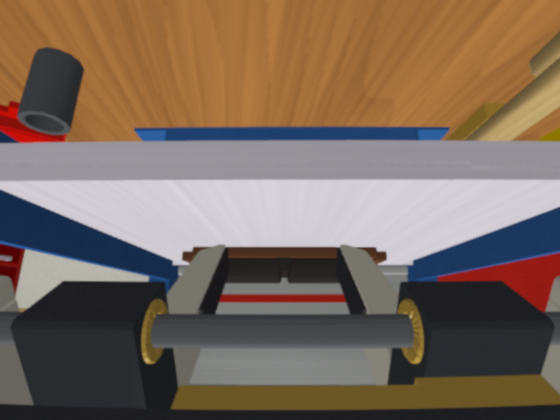

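Emit:
drive_tool(steps=[{"tx": 0,"ty": 0.0065,"tz": 0.0101,"wx": 0,"wy": 0,"wz": 0,"fingers": -0.3},{"tx": 0,"ty": 0.013,"tz": 0.0202,"wx": 0,"wy": 0,"wz": 0,"fingers": -0.3},{"tx": 0,"ty": 0.0195,"tz": 0.0302,"wx": 0,"wy": 0,"wz": 0,"fingers": -0.3},{"tx": 0,"ty": 0.0261,"tz": 0.0403,"wx": 0,"wy": 0,"wz": 0,"fingers": -0.3},{"tx": 0,"ty": 0.0326,"tz": 0.0504,"wx": 0,"wy": 0,"wz": 0,"fingers": -0.3},{"tx": 0,"ty": 0.0391,"tz": 0.0605,"wx": 0,"wy": 0,"wz": 0,"fingers": -0.3},{"tx": 0,"ty": 0.0456,"tz": 0.0706,"wx": 0,"wy": 0,"wz": 0,"fingers": -0.3},{"tx": 0,"ty": 0.0516,"tz": 0.0798,"wx": 0,"wy": 0,"wz": 0,"fingers": -0.3},{"tx": 0,"ty": 0.0516,"tz": 0.0798,"wx": 0,"wy": 0,"wz": 0,"fingers": -0.3}])

```text
clock: 6.8
eef_pos: [0.5738, -0.1068, 0.1238]
orientation: [0.477, 0.876, 0.067, 0.036]
ft_force: [-1.0, 0.7, -0.3]
gripper_width: 0.649
```

```bash
python3 st.py; python3 - <<'E'
from h import *
o=[]
for n,(a,b,e,f) in {'scene':(180,390,150,360),'side':(90,270,180,380)}.items():
    im,d=manip.camera(n); o.append(cv2.resize(im[a:b,e:f,::-1],(400,400),interpolation=cv2.INTER_CUBIC))
cv2.imwrite('pics/two5.png',np.hstack(o)); im,d=manip.camera('wrist'); save('wrist5',im)
E
```

```text
6.8 [-0.4973, 0.8302, 0.2716, 1.903, 1.0451, 0.9538, -1.0043] [0.5738, -0.1068, 0.1238] [0.47681, 0.87569, 0.06714, 0.03637] 0.6490920382730683 [-1.   0.7 -0.3]
tcp in box mm [ 30.9  -8.1 123.8]
tool axes in box
 [[ 0.004  0.543  0.84 ]
 [ 1.    -0.002 -0.004]
 [-0.     0.84  -0.543]]
```

View pics/two5.png

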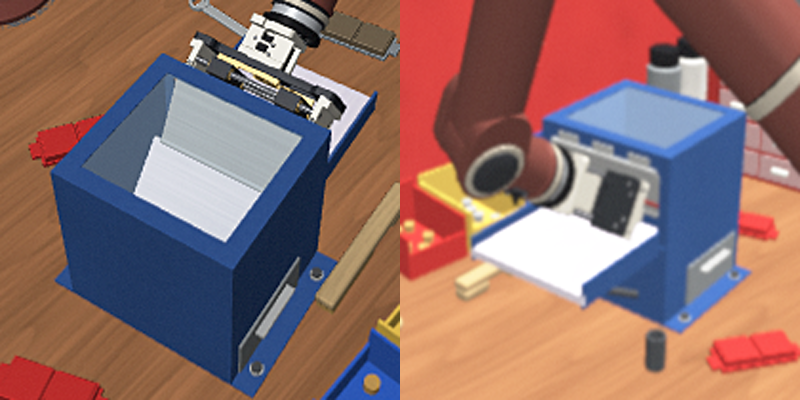

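View pics/wrist5.png

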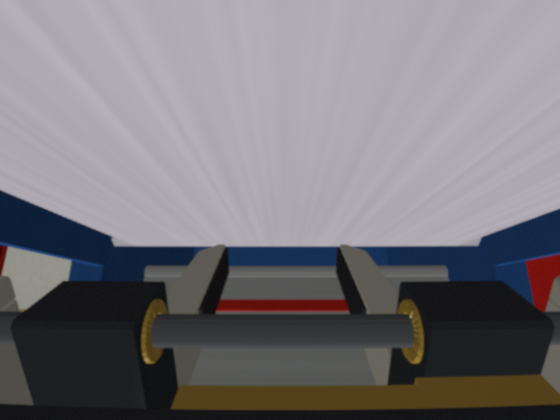

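The pad is no longer on the shelf: the wrist view shows a clear inner shelf edge at row 245. Drawing back now.

Emit:
drive_tool(steps=[{"tx": 0,"ty": -0.0054,"tz": -0.0084,"wx": 0,"wy": 0,"wz": 0,"fingers": -0.3},{"tx": 0,"ty": -0.0136,"tz": -0.021,"wx": 0,"wy": 0,"wz": 0,"fingers": -0.3},{"tx": 0,"ty": -0.0244,"tz": -0.0378,"wx": 0,"wy": 0,"wz": 0,"fingers": -0.3},{"tx": 0,"ty": -0.0353,"tz": -0.0546,"wx": 0,"wy": 0,"wz": 0,"fingers": -0.3},{"tx": 0,"ty": -0.0489,"tz": -0.0756,"wx": 0,"wy": 0,"wz": 0,"fingers": -0.3},{"tx": 0,"ty": -0.0624,"tz": -0.0966,"wx": 0,"wy": 0,"wz": 0,"fingers": -0.3},{"tx": 0,"ty": -0.076,"tz": -0.1176,"wx": 0,"wy": 0,"wz": 0,"fingers": -0.3},{"tx": 0,"ty": -0.0896,"tz": -0.1386,"wx": 0,"wy": 0,"wz": 0,"fingers": -0.3},{"tx": 0,"ty": -0.0896,"tz": -0.16,"wx": 0,"wy": 0,"wz": 0,"fingers": -0.3},{"tx": 0,"ty": -0.08,"tz": -0.2,"wx": 0,"wy": 0,"wz": 0,"fingers": -0.3},{"tx": 0,"ty": -0.06,"tz": -0.23,"wx": 0,"wy": 0,"wz": 0,"fingers": -0.3},{"tx": 0,"ty": -0.06,"tz": -0.23,"wx": 0,"wy": 0,"wz": 0,"fingers": -0.3}])

```text
clock: 8.15
eef_pos: [0.5402, 0.1253, 0.2008]
orientation: [0.473, 0.877, 0.07, 0.042]
ft_force: [0.1, 0.0, -0.2]
gripper_width: 0.649
```

Emit:
drive_tool(steps=[{"tx": 0,"ty": 0.02,"tz": -0.02,"wx": 0,"wy": 0,"wz": 0,"fingers": -0.3},{"tx": 0,"ty": 0.04,"tz": -0.03,"wx": 0,"wy": 0,"wz": 0,"fingers": -0.3},{"tx": 0,"ty": 0.04,"tz": -0.03,"wx": 0,"wy": 0,"wz": 0,"fingers": -0.3},{"tx": 0,"ty": 0.04,"tz": -0.03,"wx": 0,"wy": 0,"wz": 0,"fingers": -0.3}])

```text
clock: 8.55
eef_pos: [0.5381, 0.1231, 0.2471]
orientation: [0.475, 0.876, 0.069, 0.037]
ft_force: [-0.4, -0.3, -0.3]
gripper_width: 0.648
```

```bash
python3 st.py; python3 - <<'E'
from h import *
o=[]
for n,(a,b,e,f) in {'scene':(180,390,150,360),'side':(90,270,180,380)}.items():
    c=manip.get_calibration(n);im,d=manip.camera(n); save(n+'6',im); o.append(cv2.resize(im[a:b,e:f,::-1],(400,400),interpolation=cv2.INTER_CUBIC))
    for l in ['flap_edge','pad_center']:
        for r in manip.spot_point(l,n)[:6]: print(n,l,round(r['conf'],2),np.round(toworld(r['point'],c),4))
cv2.imwrite('pics/two6.png',np.hstack(o)); im,d=manip.camera('wrist'); save('wrist6',im)
E
```

```text
8.55 [-0.7826, 0.7091, 0.1458, 1.6197, 0.747, 1.4532, -0.8331] [0.5381, 0.1231, 0.2471] [0.47532, 0.87628, 0.06947, 0.03714] 0.647731757740479 [-0.4 -0.3 -0.3]
tcp in box mm [-201.8   -7.5  247.1]
tool axes in box
 [[-0.001  0.545  0.838]
 [ 1.     0.001  0.   ]
 [-0.001  0.838 -0.545]]
scene flap_edge 0.62 [0.6159 0.3906 0.0044]
scene pad_center 0.83 [ 0.3392 -0.1312  0.0124]
scene pad_center 0.7 [ 0.3119 -0.3656  0.0064]
scene pad_center 0.65 [ 0.5808 -0.3935  0.0112]
scene pad_center 0.6 [0.1637 0.3058 0.0092]
side flap_edge 0.64 [ 0.5774 -0.0803  0.1182]
side pad_center 0.91 [ 0.3435 -0.1276  0.0048]
side pad_center 0.8 [0.1661 0.3005 0.0094]
side pad_center 0.77 [ 0.5776 -0.3934  0.0053]
side pad_center 0.59 [ 0.3085 -0.3637  0.0092]
```

View pics/two6.png

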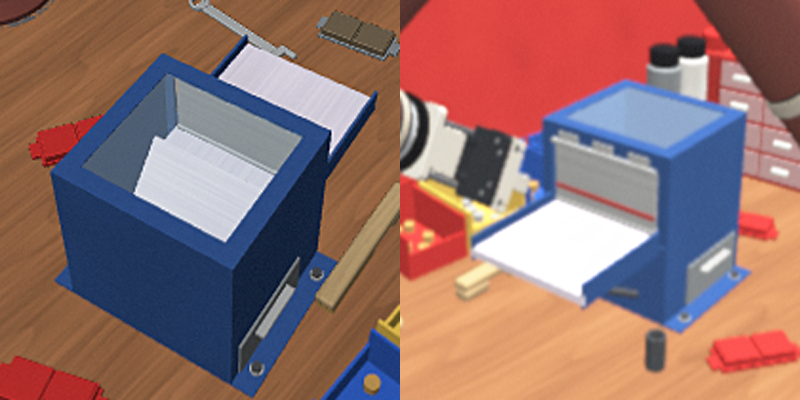

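View pics/wrist6.png

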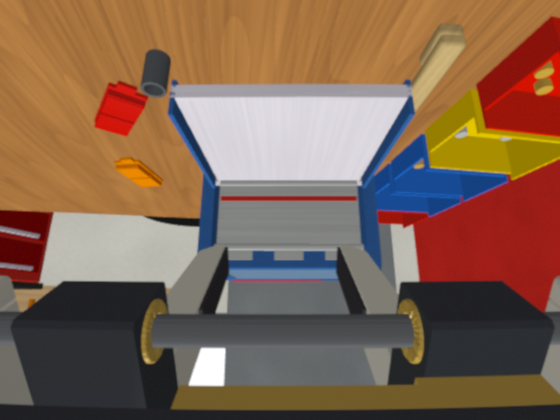

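The flap hangs shut, with its edge at z 0.118. The shelf is empty and the fingers are clear, so I'm handing in.

```bash
python3 -c "
from h import *
print(manip.close_job())"
```

```text
the job is handed in; nothing more can be done
None
```

I pushed the old brake pad through the flap with the fingertips. It dropped inside, I drew the fingers back out, and I handed the job in at about 9 s. The gripper was tilted about 33° below level so that its body cleared the header and the shelf edges. The fingertips ended at the shelf's inner edge.

- **Flap:** it hangs shut. The side camera puts its lower edge at z 0.118 m, the same as at the start, and the wrist view agrees.
- **Pad:** the shelf is empty in all three views. I did not see the pad inside, because the box wall hides the floor and the foot of the chute. That it lies inside follows from it being pushed past the shelf edge and showing nowhere else.
- **Other things:** the fingers stand clear of everything and the wrist force reads about 0. The four red and orange look-alikes are where they were, and nothing else looks moved in the last pictures.
- **Disagreement:** on the last scene picture the network reported the flap edge at (0.616, 0.391, 0.004) m, down on the bench. That is a false report, and the side and wrist pictures contradict it.

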